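Tighten a sample jar lid on the torque tester

ROBOT

A 6-joint arm with a two-finger parallel gripper is mounted at the origin on a cart in front of the work surface, level with it; the furniture and walls round the work are solid. World frame = base frame: x ahead of the robot, y to its left, z up, the work surface at z = 0. Lengths are in mm, angles in rad, forces in N, time in s.
With the tool pointing down it reaches from about 375 to 975 mm from the base axis. Payload 3.8 kg.
Tool frame: the origin (TCP) lies between the finger pads; the fingertips stand env.tips_ahead ahead of it and the grasp point (between the pads) lies 3 mm ahead of it (env.tips_ahead is the distance from the TCP to the fingertips, in mm); z points along the fingers, y is the line along which they close (so a half turn about z gives the same grasp; the last joint's range is limited). The gripper opens to 88 mm and grips with 3 to 60 N. Pads are 18 mm wide; open, the fingers measure 123 mm over their backs; the gripper's body (75 mm by 187 mm) begins 45 mm behind the grasp point.
Start: joints at [1.233, 0.264, 1.604, -0, 1.274, -0.037], TCP at [199.99, 644.688, 260.706] pointing down, gripper open.
Joint ranges: [-2.63, 2.63], [-0.94, 2.18], [0.31, 2.57], [-1.31, 4.45], [0, 2.66], [-2.55, 2.55]. Speed limits (rad/s): [2.57, 2.57, 3.14, 3.14, 3.14, 3.14].

INTERFACE

Orientations are given as a unit quaternion [x, y, z, w].
In Python, from bench import monitor, snapshot, env, nets gives the robot as it stands. The module is installed in compiled form; this text tells all that it offers.
- The arm moves only by the tool arm_command, never from a script. Its argument "increments" is a list of rows, each a list of 3 entries, a list of its own where there are three numbers: the shift along the world's x, y, z in m, then the turn, a rotation vector about the world's x, y, z in degrees, then the finger opening in m, from 0 to 0.0881. A call has 1 to 8 rows; each row is the pose to reach, as a shift and turn from the pose commanded when the call began; what a row does not reach only later rows make up. A row lasts 1/12 s, in which the tool goes at most 41.7 mm and 7.16 degrees, less where a joint would pass 70% of its speed; a pose out of reach is approached as far as the arm can. A call with a gripper value outside its range is refused whole. The fingers move at their own pace and stop on an object; "grip_force" is the grip in N (left out, the last holds). Time passes only in rows, so rows that repeat a pose let the fingers close. It gives the time, the measured TCP pose, the force, the opening and the grip force at its end, in the units of the state.
- monitor.read_state(): the state, without advancing time (a new reading comes with each control period).
- snapshot(name): name is "side" or "top"; returns a dict with "color" (420x560x3 uint8, blue, green, red), "K" (3x3 intrinsics, pixels), "R" (3x3) and "t" (3): a world point X has camera coordinates R X + t. Camera axes: x right, y down, z forward; pixel columns grow to the right and rows downward; lengths in mm; the calibration is good to about 2 mm. A picture is of the moment at which its call begins. There is no depth.
- env.hand_in(): hands the job in; it is judged then, once.
Trained networks look in a picture, given as the dict that the camera call returned (one of the last four; its "shot" number tells which), for a name from the list of things; names that differ only in an ending like _2 or _b are one class to them, and where a whole thing is asked for, a point or a joint stands for the part that bears it (a point fixed in the world has none). Each returns a list of dicts, best first, with "conf" (0 to 1); they miss things now and then, are a little off and sometimes report something else, mostly with a low value. They report only what shows in the picture. A call takes as long as a camera call. They do not tell look-alikes from the thing itself.
- nets.search_frame(picture, name): "box" ([left, top, right, bottom] in pixels, round what is visible of it).
The state is a dict: "clock": time; "joints": joint angles; "qvel": joint speeds; "joint_efforts": joint torques, N m; "position": TCP position; "tool_rot": TCP orientation; "wrist_force": force on the tool from outside, world axes, zero at the start; "ft_torque": the same for the moment, N m; "opening": opening from 0.0 (shut) to 1.0 (fully open); "gripper_force": force on a finger pad.
Only numpy, scipy, OpenCV 4.12 (cv2) and the standard library are available. Lean on these libraries where they do the work, as an engineer would, in place of code of your own. Each camera call takes 0.05 s, during which the arm holds its last target. There are 200 camera calls.

TASK

Set the white square sample jar upright in the square nest of the grey cap-torque tester, right down on the nest floor, then screw its blue lid down clockwise until it is snug: the orange pointer must come to rest in the green band for a moment and must never reach the red. Then let go, leaving the jar standing in the nest with its lid tight, and do not disturb the green spreader, the black tape roll or the blue marker.

Things in the scene. Friction and masses are not known exactly. Their poses are not given: they have to be found in the camera images.
- jar: Loose white square sample jar, 0.2 to 0.45 kg, upright on the bench at the start. Body 56 x 56 x 54 mm with rounded edges, then a round neck 50 mm across, then the blue lid from 67 mm up. Origin: centre of the underside; z up, x and y square to the flat sides. The lid is already on its thread and cannot come off; it lowers 1 mm per rad turned clockwise from above.
- lid_grip (a point): Centre of the blue ribbed round lid, 60 mm across, 26 mm high: 80 mm above the jar's underside when fully down, 1 to 2 mm higher at the start. Grip its upper half across the diameter. It turns with about 0.07 N m of drag for 1 to 2 rad (its own yaw does not tell how much is left), then comes up solid; turning on from there turns jar, nest and pointer.
- nest_floor (a point): Centre of the floor of the tester's nest, 60 mm above the bench: a square pocket 59 mm wide and 18 mm deep, mouth chamfered 3 mm, in a blue 74 x 74 mm block that can turn on the fixed tester. x and y square to its sides, z up. The jar fits at any of its four quarter turns. Housing: grey, 150 x 150 x 44 mm.
- tester_table (a joint): Turn (rad) of nest and orange pointer against a spring of 1.0 N m/rad, so also the torque in N m: 0 at rest, positive clockwise from above. White below 0.35, green 0.35 to 0.65, yellow to 0.75, then red. At rest the pointer lies along -x of the nest. When the lid is let go it springs back to 0 and the lid stays tight.
- spreader_green: Green plastic body-filler spreader, 82 x 99 x 10 mm, lying on the bench; origin at the underside. To be left alone.
- tape_roll_3: Small black tape roll, 50 x 48 x 19 mm, lying on the bench; origin at the underside. To be left alone.
- marker_1: White marker pen with a blue cap, 17 x 135 x 16 mm, lying on the bench; origin at the underside. To be left alone.
Things that resemble listed ones, but are neither listed nor needed, are in the scene too. Of the things shaped like the jar, the white one is meant.

How it is judged (in metres and radians):
On the way, in this order (a step that is already met when the one before it is completed fails the run):
1. the jar stands on the floor of the nest (horizontal distance between jar and nest_floor below 0.004 m and z of jar in the frame of nest_floor below 0.003 m and angle between jar's own z axis and vertical below 0.06 rad), for 0.2 s.
2. the lid is down on its seat and the pointer rests in the green band (value of joint tester_table between 0.35 and 0.65 rad and z of lid_grip in the frame of jar below 0.0805 m and z of jar in the frame of nest_floor below 0.003 m), for 0.2 s.
At the end, for the whole second after the job is handed in: The jar stands at rest in the nest, within 4 mm of its centre, less than 3 mm off its floor and tilted less than 0.06 rad; its lid is within 0.5 mm of fully down; the pointer is back below 0.1 rad (all of step 1 and z of lid_grip in the frame of jar below 0.0805 m and linear speed of jar below 0.01 m/s and value of joint tester_table below 0.1 rad); the robot touches nothing.
It fails at once if the lid is overtightened: the pointer reaches the red (value of joint tester_table above 0.75 rad).
It fails at once if the jar is tipped over (angle between jar's own z axis and vertical above 0.6 rad).
It fails at once if the green spreader, the black tape roll or the blue marker is disturbed (distance of any of spreader_green, tape_roll_3, marker_1 from where it was at the start of the episode above 0.03 m).
It also fails if it takes over 61 s, if anything falls off the work surface, if the arm or the gripper's body presses on something with over 40 N, if the wrist force passes 120 N, or if a joint passes its speed limit or range.

## Working session

There is one attempt and no reset: what is moved stays moved. The work goes in short steps, Python scripts to look and compute and a tool call to move; the robot and the scene stay as the last step left them, time stands still between calls to the robot, and variables do not carry over. Pictures are saved under pics/ and viewed, at most 10 in all, crops included, and the job is handed in when it is done.

Besides the shell and the picture viewer there is one more tool, called after "Emit:" by a JSON object that holds its "op" and its "data", one argument or row to a line. arm_command: Moves the arm, as the interface text tells. Its arguments: {"type":"object","properties":{"increments":{"type":"array"},"grip_force":{"type":"number"}},"required":["increments"]}

```bash
mkdir -p pics; cat > h.py <<'E'
import numpy as np,cv2
from bench import monitor,snapshot,env,nets
def ray(p,u,v):
    d=p["R"].T@np.linalg.inv(p["K"])@np.array([u,v,1.]); c=-p["R"].T@p["t"]; return c,d
def atz(p,u,v,z):
    c,d=ray(p,u,v); return c+d*(z-c[2])/d[2]
def proj(p,X):
    q=p["K"]@(p["R"]@np.asarray(X,float)+p["t"]); return q[:2]/q[2]
def tri(l):
    A=np.zeros((3,3));b=np.zeros(3)
    for p,u,v in l:
        c,d=ray(p,u,v); d=d/np.linalg.norm(d); M=np.eye(3)-np.outer(d,d); A+=M;b+=M@c
    return np.linalg.solve(A,b)
E
python3 - <<'E'
from h import *
ims=[]
for n in("side","top"):
    p=snapshot(n); ims.append(p["color"]); cv2.imwrite(f"pics/{n}.png",p["color"])
    print(n,"cam",-p["R"].T@p["t"],"fwd",p["R"][2])
    for k in("jar","lid_grip","tester_table","spreader_green","tape_roll_3","marker_1"):
        print(k,[(np.round(d["box"]).tolist(),round(d["conf"],2)) for d in nets.search_frame(p,k)])
print(monitor.read_state(),env.tips_ahead)
E
```

```text
side cam [  471.34899724 -1083.60059703   870.65595308] fwd [ 0.05381231  0.78211449 -0.62080687]
jar [([237.0, 259.0, 260.0, 304.0], 0.75), ([258.0, 291.0, 289.0, 333.0], 0.73), ([234.0, 262.0, 261.0, 284.0], 0.68)]
lid_grip [([265.0, 294.0, 290.0, 320.0], 0.8), ([237.0, 264.0, 259.0, 284.0], 0.62)]
tester_table [([252.0, 170.0, 280.0, 188.0], 0.92)]
spreader_green [([305.0, 297.0, 348.0, 327.0], 0.57)]
tape_roll_3 [([300.0, 346.0, 321.0, 364.0], 0.78)]
marker_1 [([286.0, 156.0, 308.0, 167.0], 0.64)]
top cam [ 384.33956628  -82.62105727 1169.23000814] fwd [ 0.14388411 -0.02098938 -0.98937193]
jar [([340.0, 234.0, 367.0, 262.0], 0.87)]
lid_grip [([384.0, 213.0, 408.0, 238.0], 0.93), ([348.0, 236.0, 368.0, 260.0], 0.55)]
tester_table [([187.0, 204.0, 217.0, 235.0], 0.74)]
spreader_green [([366.0, 169.0, 394.0, 201.0], 0.65)]
tape_roll_3 [([414.0, 195.0, 427.0, 213.0], 0.6)]
marker_1 [([124.0, 158.0, 151.0, 199.0], 0.73)]
{'clock': 0.7, 'joints': array([ 1.23309883e+00,  2.63837294e-01,  1.60396612e+00, -9.56251238e-06,
        1.27367025e+00, -3.69030777e-02]), 'qvel': array([ 0.00112595,  0.00152793,  0.00029998, -0.00031248, -0.00063314,
       -0.00021902]), 'joint_efforts': array([-7.07960971e-04, -5.01824319e+01, -3.57155550e+01,  7.27702375e-02,
        1.80385035e-02, -1.04138215e-05]), 'position': array([200.00160938, 644.71056373, 260.7663493 ]), 'tool_rot': array([1.49829486e-01, 9.88711850e-01, 5.76045075e-05, 1.55705211e-05]), 'wrist_force': array([ 0.19837039, -0.58475449, -0.12884179]), 'ft_torque': array([-0.03757768,  0.02994979,  0.00192201]), 'gripper_force': 0.0, 'opening': 1.0029091754077206} 22.0
```

View pics/side.png

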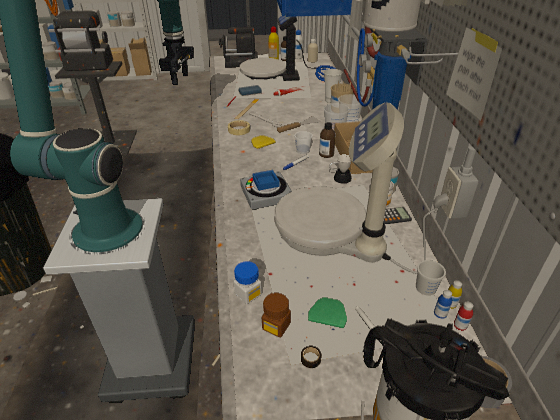

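View pics/top.png

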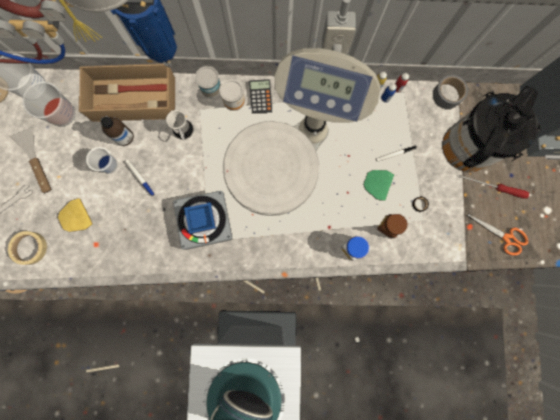

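Side view: white jar with blue lid at (247,280), amber look-alike at (276,315), grey tester at (265,187); big scale at (320,220) lies between. Top view: white jar (357,247), amber (394,225), tester (200,219). Candidates for the jar are the blue-lid white one (top 357,247) and the amber one (394,225). I choose the white one and check it in a close crop.

```bash
python3 - <<'E'
from h import *
P={n:snapshot(n) for n in("side","top")}
def crop(p,x,y,w,h,s): return cv2.resize(p["color"][y:y+h,x:x+w],None,fx=s,fy=s,interpolation=cv2.INTER_CUBIC)
a=np.vstack([np.hstack([crop(P["top"],325,220,50,37,8),crop(P["top"],163,190,75,60,5)[:296,:375]]),
 np.hstack([crop(P["side"],225,255,50,37,8)[:,:400],crop(P["side"],235,165,62,49,6)[:296,:372],np.zeros((296,3,3),np.uint8)])])
print(a.shape);cv2.imwrite("pics/crop.png",a)
B={}
for n,p in P.items():
    hsv=cv2.cvtColor(p["color"],cv2.COLOR_BGR2HSV)
    m=cv2.inRange(hsv,(100,120,50),(125,255,255))
    k,l,s,c=cv2.connectedComponentsWithStats(m)
    for i in range(1,k):
        if s[i,4]>60:
            pts=np.argwhere(l==i)[:,::-1].astype(np.float32)
            print(n,s[i],c[i].round(2),cv2.minAreaRect(pts)); 
    cs={'top':{'lid':(357,247),'nest':(200,219)},'side':{'lid':(247,272),'nest':(265,180)}}[n]
    for t,q in cs.items():
        i=min((i for i in range(1,k) if s[i,4]>60),key=lambda i:np.hypot(*(c[i]-q))); B[n,t]=c[i]
for t in("lid","nest"):
    X=tri([(P[n],*B[n,t]) for n in P]); print(t,X.round(1),[(proj(P[n],X)-B[n,t]).round(2) for n in P])
print([atz(P["top"],*B["top","lid"],z).round(1) for z in(90,60)],[atz(P["top"],*B["top","nest"],z).round(1) for z in(78,60)])
E
```

```text
Traceback (most recent call last):
ValueError: all the input array dimensions except for the concatenation axis must match exactly, but along dimension 0, the array at index 0 has size 296 and the array at index 1 has size 294
```

```bash
cat > m.py <<'E'
from h import *
P={n:snapshot(n) for n in("side","top")}
def crop(p,x,y,w,h): return cv2.resize(p["color"][y:y+h,x:x+w],(400,300),interpolation=cv2.INTER_CUBIC)
a=np.vstack([np.hstack([crop(P["top"],332,229,48,36),crop(P["top"],160,190,80,60)]),
 np.hstack([crop(P["side"],220,253,72,54),crop(P["side"],235,162,64,48)])])
cv2.imwrite("pics/crop.png",a)
B={}
for n,p in P.items():
    hsv=cv2.cvtColor(p["color"],cv2.COLOR_BGR2HSV)
    m=cv2.inRange(hsv,(100,120,50),(125,255,255))
    k,l,s,c=cv2.connectedComponentsWithStats(m)
    cs={'top':{'lid':(357,247),'nest':(200,219)},'side':{'lid':(247,272),'nest':(265,180)}}[n]
    for t,q in cs.items():
        i=min((i for i in range(1,k) if s[i,4]>60),key=lambda i:np.hypot(*(c[i]-q))); B[n,t]=c[i]
        print(n,t,s[i],c[i].round(2),cv2.minAreaRect(np.argwhere(l==i)[:,::-1].astype(np.float32)))
for t in("lid","nest"):
    X=tri([(P[n],*B[n,t]) for n in P]); print(t,X.round(1),[(proj(P[n],X)-B[n,t]).round(2) for n in P])
print([atz(P["top"],*B["top","lid"],z).round(1) for z in(90,60)],[atz(P["top"],*B["top","nest"],z).round(1) for z in(78,60)])
E
python3 m.py
```

```text
side lid [234 261  25  24 449] [246.12 272.52] ((246.1216278076172, 272.7297058105469), (22.193862915039062, 23.344655990600586), 80.53767395019531)
side nest [253 170  27  20 389] [265.7 179.8] ((266.0384521484375, 179.69229125976562), (17.062103271484375, 25.298978805541992), 78.69007110595703)
top lid [347 237  21  21 353] [357.16 246.87] ((357.0, 247.0), (20.0, 20.0), 90.0)
top nest [184 202  31  31 661] [199.07 217.34] ((198.84617614746094, 217.2307586669922), (26.279565811157227, 27.45625877380371), 78.69007110595703)
lid [ 439.9 -309.7   79.7] [array([ 0.19, -0.03]), array([0.01, 0.18])]
nest [514.6 143.8  61.4] [array([ 0.27, -0.05]), array([0.01, 0.33])]
[array([ 439.9, -307.6,   90. ]), array([ 441.4, -313.8,   60. ])] [array([513.6, 140.4,  78. ]), array([515.7, 144.1,  60. ])]
```

View pics/crop.png

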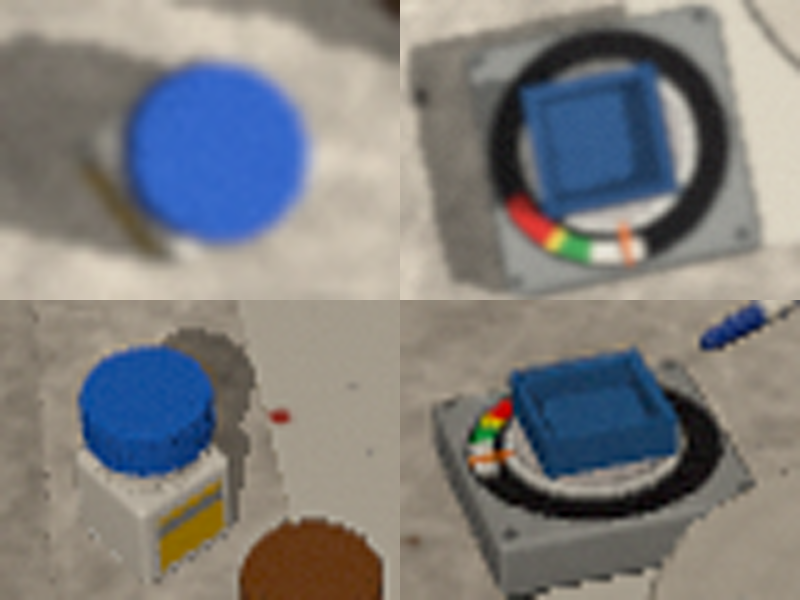

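The crop confirms it: top left is the white jar with blue lid and yellow label; the tester's nest is empty with its pointer at rest, and the amber lid sits right of the jar in the side view. Next I fit both poses from the corner pixels.

```bash
python3 - <<'E'
from h import *
from scipy.optimize import least_squares as ls
P={n:snapshot(n) for n in("side","top")}
T,S=P["top"],P["side"]
f=lambda u,v,s,ox,oy:(u/s+ox-.5,v/s+oy-.5)
top=[f(*q,5,160,190) for q in((122,88),(255,62),(278,190),(148,215))]
sid=[f(*q,6.25,235,162) for q in((112,78),(238,50),(277,115),(148,145))]
for i in range(4): print("top78",atz(T,*top[i],78).round(1))
# associate side corners by projecting
def sq(x,y,z,a,h): 
    c,s=np.cos(a),np.sin(a); return [np.array([x+c*i*h-s*j*h,y+s*i*h+c*j*h,z]) for i,j in((1,1),(1,-1),(-1,-1),(-1,1))]
def res(q,d=False):
    r=[]
    for X,t,s in zip(sq(*q,37),top,sid): r+=[proj(T,X)-t,proj(S,X)-s]
    return np.concatenate(r)
for a in(0,-.2,.2):
    o=ls(res,[514,142,78,a],loss="soft_l1"); print("nest",o.x.round(3),o.cost,res(o.x).round(1))
# jar: side shoulder corners left, front, right
js=[f(*q,400/72,220,253) for q in((80,153),(157,210),(227,155))]; jb=f(155,280,400/72,220,253)
for z in(50,54): print("shoulder",z,[atz(S,*q,z).round(1) for q in js])
print("bottom front",atz(S,*jb,0).round(1))
jt=[f(*q,400/48,332,229) for q in((85,165),(160,255))]
L=[atz(T,*q,30) for q in jt]; d=L[1]-L[0]; print("label",L,np.degrees(np.arctan2(d[1],d[0])))
for n in("jar",):
  am=[(358+36,225)]; print("amber",atz(T,394,225,93).round(1))
E
```

```text
top78 [541.8 185.   78. ]
top78 [558.8 110.4  78. ]
top78 [485.7  93.7  78. ]
top78 [469.8 166.1  78. ]
nest [5.14496e+02 1.39635e+02 7.45740e+01 2.48000e-01] 78.21487671455256 [  0.4   0.4  20.4  -4.2  -0.7  -0.1   7.1  11.3  -0.1  -0.6 -20.2   5.1
   0.1   0.2  -5.7 -11.1]
nest [515.072 140.485  71.654   1.396] 99.15505997804391 [ -0.1  20.1   4.4  -2.5 -20.7   0.1   5.3   2.9  -0.  -20.4  -3.1   4.4
  20.2  -0.2  -4.4  -1.4]
nest [5.14496e+02 1.39635e+02 7.45740e+01 2.48000e-01] 78.21487671472337 [  0.4   0.4  20.4  -4.2  -0.7  -0.1   7.1  11.3  -0.1  -0.6 -20.2   5.1
   0.1   0.2  -5.7 -11.1]
shoulder 50 [array([ 405.8, -305.1,   50. ]), array([ 441.2, -343.8,   50. ]), array([ 474.8, -312.5,   50. ])]
shoulder 54 [array([ 406.2, -308.9,   54. ]), array([ 441.4, -347.4,   54. ]), array([ 474.8, -316.2,   54. ])]
bottom front [ 437.6 -342.5    0. ]
label [array([ 437.66402936, -274.14516181,   30.        ]), array([ 406.58296073, -300.79978442,   30.        ])] -139.38414270312103
amber [ 503.8 -411.9   93. ]
```

```bash
python3 - <<'E'
from h import *
from scipy.optimize import least_squares as ls
P={n:snapshot(n) for n in("side","top")}
T,S=P["top"],P["side"]
f=lambda u,v,s,ox,oy:(u/s+ox-.5,v/s+oy-.5)
top=[f(*q,5,160,190) for q in((122,88),(255,62),(278,190),(148,215))]
sid=[f(*q,6.25,235,162) for q in((238,50),(277,115),(148,145),(112,78))]
def sq(x,y,z,a,h): 
    c,s=np.cos(a),np.sin(a); return [np.array([x+c*i*h-s*j*h,y+s*i*h+c*j*h,z]) for i,j in((1,1),(1,-1),(-1,-1),(-1,1))]
for w in((1,1),(1,0.01),(.01,1)):
    def res(q): return np.concatenate([np.r_[w[0]*(proj(T,X)-t),w[1]*(proj(S,X)-s)] for X,t,s in zip(sq(*q,37),top,sid)])
    o=ls(res,[514,142,78,.2]); print("nest",o.x.round(3),np.abs(res(o.x)).max().round(2))
for n,p in(("top",T),("side",S)): print(n,proj(p,[440,-310,94]),proj(p,[440,-310,0]))
E
```

```text
nest [5.13797e+02 1.39107e+02 7.62630e+01 2.37000e-01] 0.77
nest [5.12410e+02 1.35996e+02 9.17340e+01 2.31000e-01] 0.41
nest [5.14125e+02 1.67156e+02 5.78540e+01 2.53000e-01] 0.54
top [358.31951838 246.77290566] [351.81063091 248.22793711]
side [246.03204557 268.62955383] [248.06734817 293.43911254]
```

Emit:
{"op": "arm_command", "data": {
  "increments": [
    [[0.02,-0.04,0],[0,0,0],0.0881],
    [[0.04,-0.08,0],[0,0,0],0.0881],
    [[0.06,-0.12,0],[0,0,0],0.0881],
    [[0.08,-0.16,0],[0,0,0],0.0881],
    [[0.1,-0.2,0],[0,0,0],0.0881],
    [[0.12,-0.24,0],[0,0,0],0.0881],
    [[0.14,-0.28,0],[0,0,0],0.0881],
    [[0.16,-0.32,0],[0,0,0],0.0881]
  ]
}}

```text
clock: 1.77
position: [349.5, 344.8, 261.0]
tool_rot: [0.15, 0.989, 0.0, 0.0]
wrist_force: [0.2, -0.3, 0.7]
opening: 0.997
gripper_force: 0.0
```

Emit:
{"op": "arm_command", "data": {
  "increments": [
    [[0.02,-0.036,0],[0,0,0],0.0881],
    [[0.04,-0.072,0],[0,0,0],0.0881],
    [[0.06,-0.108,0],[0,0,0],0.0881],
    [[0.08,-0.144,0],[0,0,0],0.0881],
    [[0.08,-0.184,0],[0,0,0],0.0881],
    [[0.08,-0.224,0],[0,0,0],0.0881],
    [[0.08,-0.264,0],[0,0,0],0.0881],
    [[0.08,-0.304,0],[0,0,0],0.0881]
  ]
}}

```text
clock: 2.43
position: [428.8, 40.7, 261.0]
tool_rot: [0.15, 0.989, 0.0, 0.0]
wrist_force: [0.4, -0.3, 0.5]
opening: 1.001
gripper_force: 0.0
```

Emit:
{"op": "arm_command", "data": {
  "increments": [
    [[0,-0.04,0],[0,0,0],0.0881],
    [[0,-0.08,0],[0,0,0],0.0881],
    [[0,-0.12,0],[0,0,0],0.0881],
    [[0,-0.16,0],[0,0,0],0.0881],
    [[0,-0.2,0],[0,0,0],0.0881],
    [[0,-0.24,0],[0,0,0],0.0881],
    [[0,-0.28,0],[0,0,0],0.0881],
    [[0,-0.32,0],[0,0,0],0.0881]
  ]
}}

```text
clock: 3.1
position: [428.6, -279.6, 261.1]
tool_rot: [0.15, 0.989, -0.0, 0.0]
wrist_force: [1.0, -0.0, 0.3]
opening: 1.002
gripper_force: 0.0
```

Emit:
{"op": "arm_command", "data": {
  "increments": [
    [[0,-0.009,-0.02],[0,0,0],0.0881],
    [[0,-0.009,-0.05],[0,0,0],0.0881],
    [[0,-0.009,-0.08],[0,0,0],0.0881],
    [[0,-0.009,-0.11],[0,0,0],0.0881],
    [[0,-0.009,-0.13],[0,0,0],0.0881],
    [[0,-0.009,-0.13],[0,0,0],0.0881]
  ]
}}

```text
clock: 3.6
position: [425.9, -284.3, 125.8]
tool_rot: [0.15, 0.989, 0.002, -0.004]
wrist_force: [-0.7, 0.5, -0.0]
opening: 1.001
gripper_force: 0.0
```

```bash
python3 - <<'E'
from h import *
s=monitor.read_state();print(s["position"].round(1),s["joints"].round(2),s["clock"])
a=[]
for n,(x,y,w,h) in(("top",(315,215,80,60)),("side",(200,225,88,66))):
    p=snapshot(n); a.append(cv2.resize(p["color"][y:y+h,x:x+w],(400,300),interpolation=cv2.INTER_CUBIC))
    print(n,[proj(p,s["position"]+[0,0,-z]).round(1) for z in(0,22)])
cv2.imwrite("pics/over.png",np.hstack(a))
E
```

```text
[ 425.9 -284.3  125.8] [-0.64  0.09  2.07  0.    0.99 -1.91] 3.6
top [array([351.4, 251.2]), array([349.8, 251.5])]
side [array([239.6, 252.9]), array([240.1, 259.2])]
```

View pics/over.png

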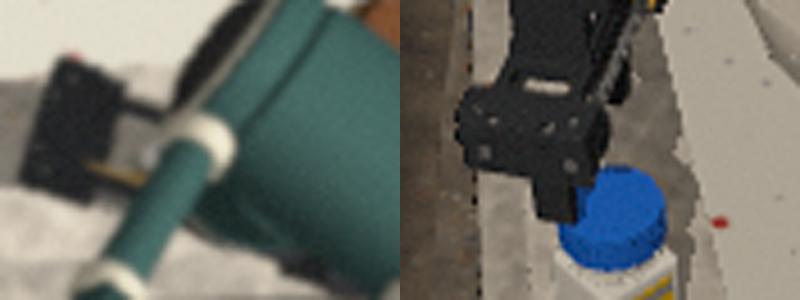

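The gripper is about 14/-25 mm short of the lid (finger at crop (555,200), lid at (612,215)), and still clear above it. I'll shift it sideways first, then go down.

Emit:
{"op": "arm_command", "data": {
  "increments": [
    [[0.007,-0.012,0],[0,0,0],0.0881],
    [[0.014,-0.0245,0],[0,0,0],0.0881],
    [[0.014,-0.0245,0],[0,0,0],0.0881],
    [[0.014,-0.0245,0],[0,0,0],0.0881]
  ]
}}

```text
clock: 4.03
position: [444.5, -312.1, 133.0]
tool_rot: [0.15, 0.989, -0.001, 0.002]
wrist_force: [-0.7, 0.4, -0.0]
opening: 0.995
gripper_force: 0.0
```

Emit:
{"op": "arm_command", "data": {
  "increments": [
    [[-0.0045,0.0034,0],[0,0,0],0.0881],
    [[-0.0045,0.0034,0],[0,0,0],0.0881],
    [[-0.0045,0.0034,-0.015],[0,0,0],0.0881],
    [[-0.0045,0.0034,-0.03],[0,0,0],0.0881],
    [[-0.0045,0.0034,-0.042],[0,0,0],0.0881],
    [[-0.0045,0.0034,-0.042],[0,0,0],0.0881],
    [[-0.0045,0.0034,-0.042],[0,0,0],0.0881]
  ]
}}

```text
clock: 4.62
position: [437.7, -306.7, 87.9]
tool_rot: [0.15, 0.989, 0.001, -0.001]
wrist_force: [0.1, 0.0, 0.6]
opening: 1.0
gripper_force: 0.0
```

Emit:
{"op": "arm_command", "data": {
  "increments": [
    [[0,0,0],[0,0,0],0.0881],
    [[0,0,0],[0,0,0],0.0881]
  ]
}}

```text
clock: 4.78
position: [439.1, -307.9, 89.6]
tool_rot: [0.15, 0.989, -0.0, 0.001]
wrist_force: [1.1, 0.5, -0.4]
opening: 1.003
gripper_force: 0.0
```

Emit:
{"op": "arm_command", "data": {
  "increments": [
    [[0.0005,-0.001,0.0005],[0,0,0],0.065],
    [[0.0005,-0.001,0.0005],[0,0,0],0.06],
    [[0.0005,-0.001,0.0005],[0,0,0],0.055],
    [[0.0005,-0.001,0.0005],[0,0,0],0.05],
    [[0.0005,-0.001,0.0005],[0,0,0],0.04],
    [[0.0005,-0.001,0.0005],[0,0,0],0.04],
    [[0.0005,-0.001,0.0005],[0,0,0],0.04],
    [[0.0005,-0.001,0.0005],[0,0,0],0.04]
  ],
  "grip_force": 40
}}

```text
clock: 5.45
position: [439.3, -309.2, 89.6]
tool_rot: [0.15, 0.989, -0.001, 0.0]
wrist_force: [-1.1, -3.5, 2.3]
opening: 0.671
gripper_force: 40.0
```

Emit:
{"op": "arm_command", "data": {
  "increments": [
    [[0,0,0.02],[0,0,0],0.04],
    [[0,0,0.05],[0,0,0],0.04],
    [[0,0,0.08],[0,0,0],0.04],
    [[0,0,0.11],[0,0,0],0.04],
    [[0,0,0.14],[0,0,0],0.04],
    [[0,0,0.16],[0,0,0],0.04],
    [[0,0,0.16],[0,0,0],0.04],
    [[0,0,0.16],[0,0,0],0.04]
  ]
}}

```text
clock: 6.12
position: [439.3, -308.3, 249.2]
tool_rot: [0.15, 0.989, 0.0, 0.0]
wrist_force: [-1.0, 0.4, -2.8]
opening: 0.673
gripper_force: 40.0
```

Emit:
{"op": "arm_command", "data": {
  "increments": [
    [[0,0.02,0],[0,0,-3],0.04],
    [[0,0.055,0],[0,0,-7],0.04],
    [[0,0.09,0],[0,0,-11],0.04],
    [[0,0.125,0],[0,0,-15],0.04],
    [[0,0.16,0],[0,0,-19],0.04],
    [[0,0.195,0],[0,0,-23],0.04],
    [[0,0.23,0],[0,0,-27],0.04],
    [[0,0.26,0],[0,0,-27],0.04]
  ]
}}

```text
clock: 6.78
position: [436.6, -46.0, 245.6]
tool_rot: [0.378, 0.926, -0.0, -0.003]
wrist_force: [-0.6, -0.5, -2.2]
opening: 0.669
gripper_force: 40.0
```

Emit:
{"op": "arm_command", "data": {
  "increments": [
    [[0.01,0.035,0],[0,0,0],0.04],
    [[0.025,0.07,0],[0,0,0],0.04],
    [[0.04,0.105,0],[0,0,0],0.04],
    [[0.055,0.14,0],[0,0,0],0.04],
    [[0.07,0.17,0],[0,0,0],0.04],
    [[0.074,0.188,0],[0,0,0],0.04],
    [[0.074,0.188,0],[0,0,0],0.04],
    [[0.074,0.188,0],[0,0,0],0.04]
  ]
}}

```text
clock: 7.45
position: [511.2, 140.0, 245.5]
tool_rot: [0.375, 0.927, -0.002, -0.003]
wrist_force: [0.3, -0.4, -3.5]
opening: 0.67
gripper_force: 40.0
```

```bash
cat > v.py <<'E'
from h import *
import sys
s=monitor.read_state();print(s["position"].round(1),s["tool_rot"].round(4),s["joints"].round(2),s["clock"])
a=[]
for n,(x,y,w,h) in(("top",(160,180,80,60)),("side",(233,110,80,80))):
    p=snapshot(n); cv2.imwrite(f"pics/{sys.argv[1]}_{n}.png",p["color"])
    a.append(cv2.resize(p["color"][y:y+h,x:x+w],(400,300) if n=="top" else (400,400),interpolation=cv2.INTER_CUBIC))
    a[-1]=cv2.copyMakeBorder(a[-1],0,400-a[-1].shape[0],0,0,0)
    print(n,[proj(p,s["position"]+[0,0,-z]).round(1) for z in(0,22,90)])
cv2.imwrite(f"pics/{sys.argv[1]}.png",np.hstack(a))
E
python3 v.py held
```

```text
[511.2 140.  245.5] [ 0.3754  0.9269 -0.0019 -0.0027] [ 0.22  0.    1.93 -0.    1.22 -0.58] 7.45
top [array([185.4, 209.8]), array([187.5, 211.1]), array([193.3, 214.6])]
side [array([263.3, 131.6]), array([263.5, 137.9]), array([264.2, 156.5])]
```

View pics/held.png

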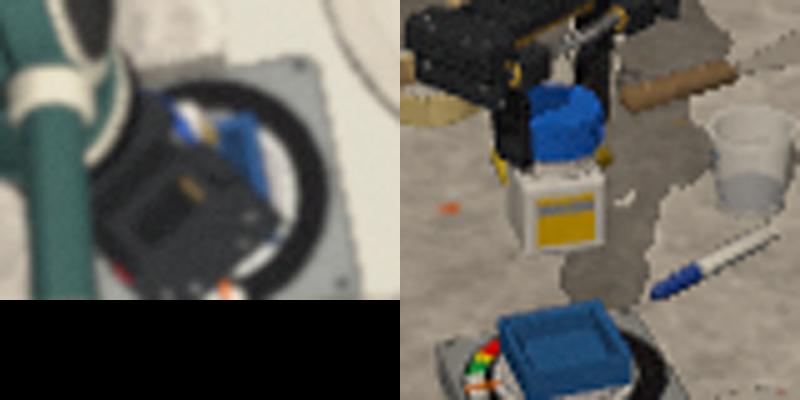

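The jar hangs upright over the nest: front face at crop (560,220), nest at (565,355). The top view is blocked by the gripper, so I'll zoom in on the side view for yaw.

```bash
python3 - <<'E'
from h import *
c=cv2.imread("pics/held_side.png")
a=cv2.resize(c[136:166,250:280],(600,600),interpolation=cv2.INTER_CUBIC)
cv2.imwrite("pics/z.png",a)
E
```

```text
(no output)
```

View pics/z.png

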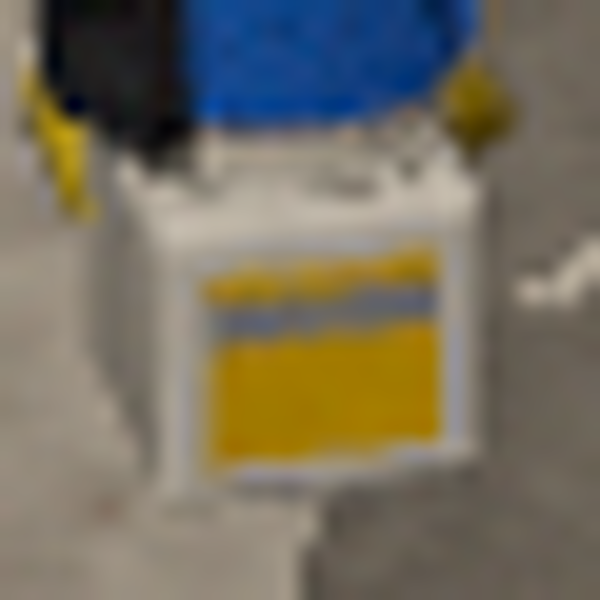

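```bash
python3 - <<'E'
from h import *
S=snapshot("side")
g=lambda u,v:(u/20+250-.5,v/20+136-.5)
def az(a,b,z):
    A,B=atz(S,*g(*a),z),atz(S,*g(*b),z); d=B-A; print(z,A.round(1),B.round(1),np.hypot(*d[:2]).round(1),np.degrees(np.arctan2(d[1],d[0])).round(1))
az((165,500),(478,455),155); az((205,470),(440,440),162); az((205,285),(440,245),200); az((160,240),(475,190),208); az((215,335),(440,308),190)
# compare nest front edge from same camera
f=lambda u,v:(u/6.25+235-.5,v/6.25+162-.5)
A,B=[atz(S,*f(*q),78) for q in((148,145),(277,115))]; d=B-A; print("nest edge",np.degrees(np.arctan2(d[1],d[0])),np.hypot(*d[:2]))
# silhouettes predicted for given yaw, r=5 rounding
from scipy.optimize import least_squares as ls
def sil(x,y,yaw,r,zs=(180,)):
    t=np.linspace(0,2*np.pi,721); h=28-r
    px=np.sign(np.cos(t))*h+r*np.cos(t); py=np.sign(np.sin(t))*h+r*np.sin(t)
    c,s=np.cos(yaw),np.sin(yaw); u=[proj(S,[x+c*a-s*b,y+s*a+c*b,180])[0] for a,b in zip(px,py)]
    return min(u),max(u)
lo,hi=g(90,0)[0],g(479,0)[0]
for r in(3,6):
  for yaw in np.radians([8,10,12,14,16,18]):
    l,h=sil(511.2,140,yaw,r); print(r,np.degrees(yaw).round(),"width err px",round(h-l-(hi-lo),2),"mid err",round((h+l)/2-(hi+lo)/2,2))
E
```

```text
155 [489.1 117.3 155. ] [540.7 126.6 155. ] 52.4 10.3
162 [495.8 114.3 162. ] [534.2 120.1 162. ] 38.9 8.6
200 [496.9 106.9 200. ] [534.8 116.1 200. ] 39.0 13.6
208 [490.2 107.7 208. ] [540.7 118.9 208. ] 51.8 12.6
190 [498.2 108.5 190. ] [534.4 113.7 190. ] 36.6 8.1
nest edge 17.55753924901224 73.74909193032347
3 8.0 width err px 0.38 mid err 0.31
3 10.0 width err px 0.79 mid err 0.31
3 12.0 width err px 1.19 mid err 0.31
3 14.0 width err px 1.55 mid err 0.3
3 16.0 width err px 1.9 mid err 0.3
3 18.0 width err px 2.22 mid err 0.29
6 8.0 width err px 0.06 mid err 0.3
6 10.0 width err px 0.43 mid err 0.3
6 12.0 width err px 0.77 mid err 0.29
6 14.0 width err px 1.1 mid err 0.29
6 16.0 width err px 1.4 mid err 0.28
6 18.0 width err px 1.68 mid err 0.28
```

Emit:
{"op": "arm_command", "data": {
  "increments": [
    [[0.0005,0,-0.02],[0,0,3.5],0.04],
    [[0.0005,0,-0.045],[0,0,3.5],0.04],
    [[0.0005,0,-0.065],[0,0,3.5],0.04],
    [[0.0005,0,-0.065],[0,0,3.5],0.04],
    [[0.0005,0,-0.065],[0,0,3.5],0.04],
    [[0.0005,0,-0.065],[0,0,3.5],0.04]
  ]
}}

```text
clock: 8.1
position: [514.0, 138.8, 185.2]
tool_rot: [0.349, 0.937, 0.0, 0.0]
wrist_force: [-0.1, 0.0, -2.8]
opening: 0.671
gripper_force: 40.0
```

```bash
python3 v.py low; python3 - <<'E'
from h import *
c=cv2.imread("pics/low_side.png")
cv2.imwrite("pics/z2.png",cv2.resize(c[150:198,240:290],(600,576),interpolation=cv2.INTER_CUBIC))
E
```

```text
[514.  138.8 185.2] [3.486e-01 9.373e-01 3.000e-04 5.000e-04] [ 0.22  0.06  1.99 -0.    1.1  -0.64] 8.1
top [array([191.4, 212. ]), array([193.2, 213.2]), array([198.4, 216.4])]
side [array([264.8, 148.6]), array([265. , 154.6]), array([265.6, 172.2])]
```

View pics/z2.png

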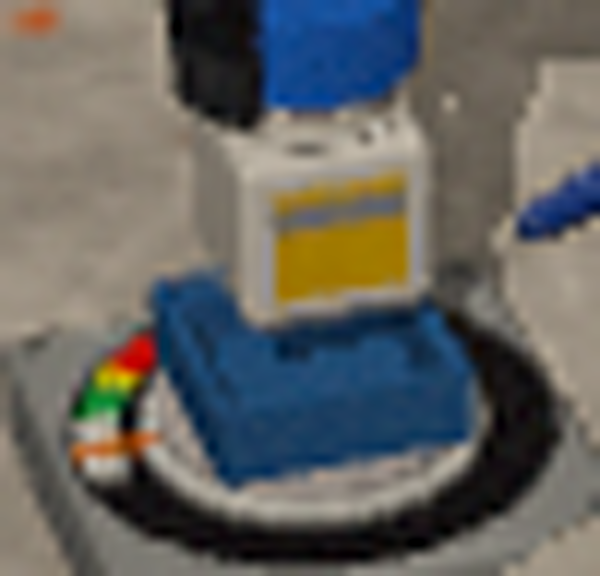

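```bash
python3 - <<'E'
from h import *
S=snapshot("side")
g=lambda u,v:(u/12+240-.5,v/12+150-.5)
def az(n,a,b,z):
    A,B=atz(S,*g(*a),z),atz(S,*g(*b),z); d=B-A; m=(A+B)/2; print(n,z,m.round(1),np.hypot(*d[:2]).round(1),np.degrees(np.arctan2(d[1],d[0])).round(1))
az("jar bottom",(245,325),(430,298),95.6); az("lab",(275,205),(408,180),140); az("lab",(280,305),(410,285),103);az("should",(243,172),(428,138),149)
az("rim front",(222,428),(475,375),78); az("base",(235,487),(475,435),48)
az("rim left",(155,287),(222,428),78)
# edge fit: front/jar edges by yellow mask
c=S["color"]; hsv=cv2.cvtColor(c,cv2.COLOR_BGR2HSV); m=cv2.inRange(hsv,(18,150,90),(32,255,255)); m[:150]=0;m[198:]=0;m[:,:240]=0;m[:,290:]=0
ys,xs=np.nonzero(m); cols=[x for x in np.unique(xs) if (xs==x).sum()>4]
bot=[ys[xs==x].max() for x in cols]; top=[ys[xs==x].min() for x in cols]
for n,q,z in(("bot",bot,103),("top",top,140)):
    k=np.polyfit(cols,q,1); A,B=[atz(S,x,np.polyval(k,x),z) for x in(cols[0],cols[-1])]; d=B-A; print(n,q,np.degrees(np.arctan2(d[1],d[0])).round(1))
E
```

```text
jar bottom 95.6 [519.8 117.2  95.6] 52.8 9.7
lab 140 [521.5 107.5 140. ] 37.9 14.4
lab 103 [521.8 113.9 103. ] 37.1 10.6
should 149 [520.4 112.3 149. ] 52.6 14.2
rim front 78 [521.4  98.5  78. ] 74.2 15.4
base 48 [523.4 112.9  48. ] 72.0 15.8
rim left 78 [477.5 125.5  78. ] 75.4 -77.5
bot [np.int64(174), np.int64(174), np.int64(174), np.int64(174), np.int64(173), np.int64(173), np.int64(173), np.int64(173), np.int64(172), np.int64(173), np.int64(172)] 15.1
top [np.int64(166), np.int64(166), np.int64(166), np.int64(166), np.int64(166), np.int64(165), np.int64(165), np.int64(165), np.int64(165), np.int64(165), np.int64(165)] 9.2
```

Emit:
{"op": "arm_command", "data": {
  "increments": [
    [[0,-0.0005,-0.005],[0,0,1.5],0.04],
    [[0,-0.0005,-0.009],[0,0,1.5],0.04],
    [[0,-0.0005,-0.013],[0,0,1.5],0.04],
    [[0,-0.0005,-0.017],[0,0,1.5],0.04],
    [[0,-0.0005,-0.02],[0,0,1.5],0.04],
    [[0,-0.0005,-0.022],[0,0,1.5],0.04],
    [[0,-0.0005,-0.022],[0,0,1.5],0.04]
  ]
}}

```text
clock: 8.83
position: [513.2, 138.9, 161.5]
tool_rot: [0.336, 0.942, -0.0, -0.0]
wrist_force: [0.0, 1.2, -2.5]
opening: 0.672
gripper_force: 40.0
```

It has passed the chamfer with hardly any force. I'll keep going down to the floor.

Emit:
{"op": "arm_command", "data": {
  "increments": [
    [[0,0,-0.003],[0,0,0],0.04],
    [[0,0,-0.006],[0,0,0],0.04],
    [[0,0,-0.009],[0,0,0],0.04],
    [[0,0,-0.011],[0,0,0],0.04],
    [[0,0,-0.012],[0,0,0],0.04],
    [[0,0,-0.012],[0,0,0],0.04],
    [[0,0,-0.012],[0,0,0],0.04]
  ]
}}

```text
clock: 9.42
position: [513.6, 139.0, 150.2]
tool_rot: [0.336, 0.942, 0.0, 0.0]
wrist_force: [0.0, -0.1, -3.5]
opening: 0.664
gripper_force: 40.0
```

```bash
python3 -c "
from h import *
s=monitor.read_state();print(s['position'],s['wrist_force'],s['ft_torque'],s['joints'])"
```

```text
[513.58311136 138.96444496 150.2156594 ] [ 0.04106654 -0.14981493 -3.51751636] [ 0.00858866  0.01865423 -0.00241157] [ 2.17438946e-01  9.20290289e-02  2.02049867e+00 -1.02735704e-05
  1.02903933e+00 -6.68593486e-01]
```

Emit:
{"op": "arm_command", "data": {
  "increments": [
    [[0,0,-0.0005],[0,0,0],0.04],
    [[0,0,-0.001],[0,0,0],0.04],
    [[0,0,-0.001],[0,0,0],0.04],
    [[0,0,-0.001],[0,0,0],0.04]
  ]
}}

```text
clock: 9.75
position: [513.7, 139.0, 149.6]
tool_rot: [0.336, 0.942, 0.0, 0.0]
wrist_force: [-1.3, 0.2, -0.6]
opening: 0.671
gripper_force: 40.0
```

Emit:
{"op": "arm_command", "data": {
  "increments": [
    [[0,0,-0.0005],[0,0,0],0.04],
    [[0,0,-0.001],[0,0,0],0.04],
    [[0,0,-0.001],[0,0,0],0.04],
    [[0,0,-0.001],[0,0,0],0.04]
  ]
}}

```text
clock: 10.08
position: [513.8, 139.0, 149.2]
tool_rot: [0.336, 0.942, 0.0, 0.0]
wrist_force: [-2.6, -1.7, 5.8]
opening: 0.674
gripper_force: 40.0
```

It's seated, with a light press on the floor. Now I'll screw the lid clockwise, following the thread down.

Emit:
{"op": "arm_command", "data": {
  "increments": [
    [[0,0,-0.0001],[0,0,-5],0.04],
    [[0,0,-0.0002],[0,0,-10],0.04],
    [[0,0,-0.0003],[0,0,-15],0.04],
    [[0,0,-0.0004],[0,0,-20],0.04],
    [[0,0,-0.0005],[0,0,-25],0.04],
    [[0,0,-0.0006],[0,0,-30],0.04],
    [[0,0,-0.0007],[0,0,-35],0.04],
    [[0,0,-0.0008],[0,0,-40],0.04]
  ],
  "grip_force": 50
}}

```text
clock: 10.75
position: [514.6, 139.5, 148.6]
tool_rot: [0.639, 0.769, 0.001, 0.001]
wrist_force: [-1.5, 1.2, 3.4]
opening: 0.662
gripper_force: 50.0
```

```bash
cat > s.py <<'E'
from bench import monitor
s=monitor.read_state();print(s['position'].round(2),s['wrist_force'].round(1),s['ft_torque'].round(3),s['joints'][5].round(3),s['clock'])
E
python3 s.py
```

```text
[514.55 139.51 148.56] [-1.5  1.2  3.4] [0.094 0.194 0.105] 0.034 10.75
```

Emit:
{"op": "arm_command", "data": {
  "increments": [
    [[0,0,-0.0001],[0,0,-4],0.04],
    [[0,0,-0.0002],[0,0,-8],0.04],
    [[0,0,-0.0003],[0,0,-12],0.04],
    [[0,0,-0.0003],[0,0,-16],0.04],
    [[0,0,-0.0004],[0,0,-20],0.04],
    [[0,0,-0.0004],[0,0,-20],0.04]
  ]
}}

```text
clock: 11.25
position: [514.9, 139.4, 148.2]
tool_rot: [0.762, 0.647, 0.002, 0.001]
wrist_force: [0.5, 1.4, 3.7]
opening: 0.669
gripper_force: 50.0
```

```bash
python3 s.py
```

```text
[514.88 139.44 148.21] [0.5 1.4 3.7] [ 0.075 -0.069  0.103] 0.38 11.25
```

Emit:
{"op": "arm_command", "data": {
  "increments": [
    [[0,0,-0.0001],[0,0,-4],0.04],
    [[0,0,-0.0002],[0,0,-8],0.04],
    [[0,0,-0.0003],[0,0,-12],0.04],
    [[0,0,-0.0003],[0,0,-16],0.04],
    [[0,0,-0.0003],[0,0,-16],0.04]
  ]
}}

```text
clock: 11.67
position: [515.1, 139.4, 147.9]
tool_rot: [0.844, 0.536, 0.002, 0.001]
wrist_force: [1.7, 1.1, 3.4]
opening: 0.667
gripper_force: 50.0
```

```bash
python3 s.py
```

```text
[515.13 139.35 147.89] [1.7 1.1 3.4] [ 0.029 -0.178 -0.025] 0.658 11.6667
```

Emit:
{"op": "arm_command", "data": {
  "increments": [
    [[0,0,-0.0001],[0,0,-4],0.04],
    [[0,0,-0.0002],[0,0,-8],0.04],
    [[0,0,-0.0003],[0,0,-12],0.04],
    [[0,0,-0.0003],[0,0,-16],0.04],
    [[0,0,-0.0003],[0,0,-16],0.04]
  ]
}}

```text
clock: 12.08
position: [515.3, 139.2, 147.6]
tool_rot: [0.91, 0.414, 0.002, 0.001]
wrist_force: [3.0, -0.3, 4.8]
opening: 0.673
gripper_force: 50.0
```

```bash
python3 s.py
```

```text
[515.28 139.17 147.6 ] [ 3.  -0.3  4.8] [-0.103 -0.383  0.082] 0.936 12.0833
```

Emit:
{"op": "arm_command", "data": {
  "increments": [
    [[0,0,-0.0001],[0,0,-4],0.04],
    [[0,0,-0.0002],[0,0,-8],0.04],
    [[0,0,-0.0003],[0,0,-12],0.04],
    [[0,0,-0.0003],[0,0,-16],0.04],
    [[0,0,-0.0003],[0,0,-16],0.04]
  ]
}}

```text
clock: 12.5
position: [515.3, 138.9, 147.3]
tool_rot: [0.959, 0.283, 0.002, 0.001]
wrist_force: [3.8, -1.0, 4.9]
opening: 0.668
gripper_force: 50.0
```

```bash
python3 s.py
```

```text
[515.29 138.91 147.28] [ 3.8 -1.   4.9] [-0.275 -0.525  0.017] 1.214 12.5
```

Emit:
{"op": "arm_command", "data": {
  "increments": [
    [[0,0,-0.0001],[0,0,-4],0.04],
    [[0,0,-0.0002],[0,0,-8],0.04],
    [[0,0,-0.0002],[0,0,-12],0.04],
    [[0,0,-0.0002],[0,0,-12],0.04],
    [[0,0,-0.0002],[0,0,-12],0.04]
  ]
}}

```text
clock: 12.92
position: [514.7, 138.8, 147.1]
tool_rot: [0.983, 0.183, 0.001, 0.0]
wrist_force: [1.9, -0.9, 7.3]
opening: 0.667
gripper_force: 50.0
```

```bash
python3 s.py; python3 v.py turn
```

```text
[514.73 138.79 147.1 ] [ 1.9 -0.9  7.3] [-0.304 -0.103  0.246] 1.42 12.9167
[514.7 138.8 147.1] [9.831e-01 1.832e-01 1.300e-03 4.000e-04] [ 0.22  0.1   2.02 -0.    1.02  1.42] 12.9167
top [array([194.6, 213.7]), array([196.3, 214.8]), array([201.1, 217.8])]
side [array([265.3, 158.8]), array([265.5, 164.6]), array([266.1, 181.6])]
```

View pics/turn.png

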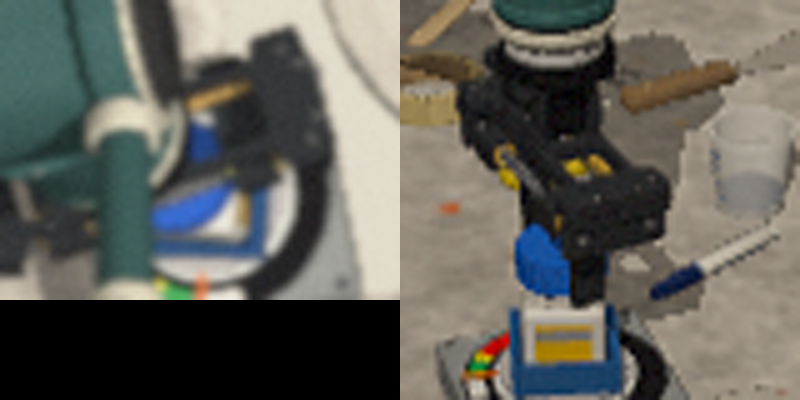

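The side view shows the pointer at crop (480,374), at the upper end of the white, which matches the measured 0.25 N m. The lid is now solid, so about 0.25 rad more is needed.

Emit:
{"op": "arm_command", "data": {
  "increments": [
    [[0,0,0],[0,0,-3],0.04],
    [[0,0,0],[0,0,-6],0.04],
    [[0,0,0],[0,0,-9],0.04],
    [[0,0,0],[0,0,-11],0.04],
    [[0,0,0],[0,0,-11],0.04],
    [[0,0,0],[0,0,-11],0.04]
  ]
}}

```text
clock: 13.52
position: [514.6, 138.8, 147.1]
tool_rot: [0.996, 0.088, 0.001, 0.0]
wrist_force: [2.1, -1.1, 8.3]
opening: 0.67
gripper_force: 50.0
```

```bash
python3 s.py; python3 v.py t2
```

```text
[514.58 138.79 147.08] [ 2.1 -1.1  8.3] [-0.29  -0.086  0.429] 1.612 13.5167
[514.6 138.8 147.1] [9.961e-01 8.840e-02 1.200e-03 3.000e-04] [ 0.22  0.1   2.02 -0.    1.02  1.61] 13.5167
top [array([194.6, 213.8]), array([196.3, 214.9]), array([201.1, 217.9])]
side [array([265.3, 158.8]), array([265.5, 164.6]), array([266.1, 181.6])]
```

View pics/t2.png

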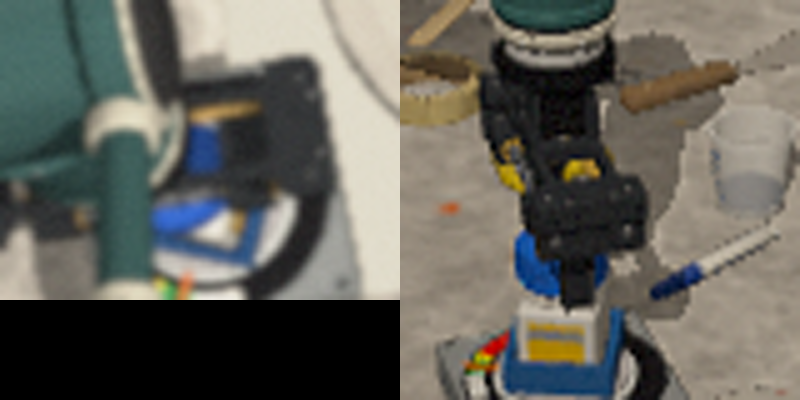

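The pointer is in the green (side crop (480,366)) and the torque reads 0.43. I'll add 4° to sit mid-band and hold there.

Emit:
{"op": "arm_command", "data": {
  "increments": [
    [[0,0,0],[0,0,-2],0.04],
    [[0,0,0],[0,0,-4],0.04],
    [[0,0,0],[0,0,-4],0.04],
    [[0,0,0],[0,0,-4],0.04],
    [[0,0,0],[0,0,-4],0.04],
    [[0,0,0],[0,0,-4],0.04],
    [[0,0,0],[0,0,-4],0.04],
    [[0,0,0],[0,0,-4],0.04]
  ]
}}

```text
clock: 14.28
position: [514.6, 138.7, 147.1]
tool_rot: [0.999, 0.054, 0.001, 0.0]
wrist_force: [2.4, -0.8, 7.3]
opening: 0.669
gripper_force: 50.0
```

```bash
python3 s.py
```

```text
[514.57 138.7  147.07] [ 2.4 -0.8  7.3] [-0.331 -0.022  0.479] 1.681 14.2833
```

Torque holds at 0.48 in mid-green. I'll ease the spring most of the way back, then release.

Emit:
{"op": "arm_command", "data": {
  "increments": [
    [[0,0,0],[0,0,5],0.04],
    [[0,0,0],[0,0,10],0.04],
    [[0,0,0],[0,0,15],0.04],
    [[0,0,0],[0,0,19],0.04],
    [[0,0,0],[0,0,19],0.04]
  ]
}}

```text
clock: 14.7
position: [514.5, 139.1, 147.1]
tool_rot: [0.976, 0.219, 0.001, 0.0]
wrist_force: [0.4, 0.3, 7.7]
opening: 0.667
gripper_force: 50.0
```

Emit:
{"op": "arm_command", "data": {
  "increments": [
    [[0,0,0],[0,0,0],0.062],
    [[0,0,0],[0,0,0],0.07],
    [[0,0,0],[0,0,0],0.0881],
    [[0,0,0],[0,0,0],0.0881],
    [[0,0,0],[0,0,0],0.0881],
    [[0,0,0],[0,0,0],0.0881]
  ]
}}

```text
clock: 15.2
position: [513.1, 138.9, 145.4]
tool_rot: [0.977, 0.215, -0.001, -0.0]
wrist_force: [0.3, -0.4, 0.7]
opening: 0.999
gripper_force: 0.0
```

Emit:
{"op": "arm_command", "data": {
  "increments": [
    [[0,0,0.01],[0,0,0],0.0881],
    [[0,0,0.03],[0,0,0],0.0881],
    [[0,0,0.06],[0,0,0],0.0881],
    [[0,0,0.1],[0,0,0],0.0881],
    [[0,0,0.14],[0,0,0],0.0881],
    [[0,-0.03,0.15],[0,0,0],0.0881],
    [[0,-0.06,0.15],[0,0,0],0.0881],
    [[0,-0.06,0.15],[0,0,0],0.0881]
  ]
}}

```text
clock: 15.87
position: [514.5, 75.7, 298.9]
tool_rot: [0.977, 0.214, 0.002, 0.002]
wrist_force: [-0.7, -0.0, -0.7]
opening: 0.999
gripper_force: 0.0
```

```bash
python3 s.py; python3 v.py fin
```

```text
[514.47  75.66 298.95] [-0.7 -0.  -0.7] [-0.058  0.207 -0.026] 1.241 15.8667
[514.5  75.7 298.9] [0.9769 0.2135 0.002  0.0015] [ 0.1  -0.06  1.89 -0.    1.31  1.24] 15.8667
top [array([208.4, 205.7]), array([210. , 207.2]), array([214.7, 211.2])]
side [array([264.8, 125.3]), array([265.1, 132. ]), array([265.7, 151.9])]
```

View pics/fin.png

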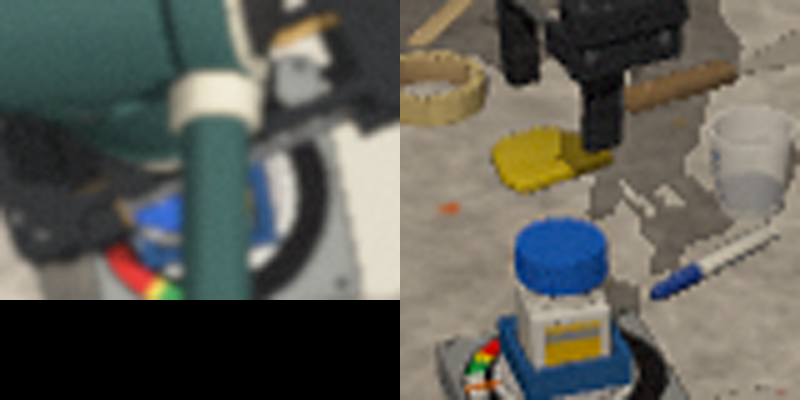

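The jar stands upright in the nest (side crop (562,310)), the pointer is back in the white (485,385), and the gripper is clear. I'll let the arm settle, then hand in.

Emit:
{"op": "arm_command", "data": {
  "increments": [
    [[0,0,0],[0,0,0],0.0881],
    [[0,0,0],[0,0,0],0.0881],
    [[0,0,0],[0,0,0],0.0881],
    [[0,0,0],[0,0,0],0.0881]
  ]
}}

```text
clock: 16.3
position: [513.3, 79.7, 295.4]
tool_rot: [0.977, 0.215, -0.001, -0.0]
wrist_force: [-0.5, -0.4, -0.7]
opening: 1.0
gripper_force: 0.0
```

```bash
python3 -c "
from bench import env
print(env.hand_in())"
```

```text
the job is handed in; nothing more can be done
None
```

I handed the job in at about 16 s, with no verdict returned: the white jar stands in the nest with its lid tight (held at about 0.48 N m, mid-green, by the wrist torque), the pointer has sprung back to white, the gripper is clear, and the spreader, tape roll and marker were not touched.

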